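Set a battery cell on the sloped test cradle

ROBOT

A 7-joint arm with a two-finger parallel gripper is mounted at the origin on a cart in front of the work surface, level with it; the furniture and walls round the work are solid. World frame = base frame: x ahead of the robot, y to its left, z up, the work surface at z = 0. Lengths are in m, angles in rad, forces in N, time in s.
With the tool pointing down it reaches from about 0.425 to 1.025 m from the base axis. Payload 9.4 kg.
Tool frame: the origin (TCP) lies midway between the tips of the shut fingers; the grasp point (between the pads) lies r.grip_point_offset behind it (r.grip_point_offset is the distance from the TCP to the grasp point, in m); z points along the fingers, y is the line along which they close (so a half turn about z gives the same grasp; the last joint's range is limited). The gripper opens to 85 mm and grips with 20 to 120 N. Pads are 22 mm wide; open, the fingers measure 114 mm over their backs; the gripper's body (76 mm by 85 mm) begins 54 mm behind the grasp point. The pads swing forward as they close: fully open they stand 13 mm farther back than shut.
Start: joints at [-1.364, 0.599, -0.003, 1.599, 0.002, 0.943, -0.08], TCP at [0.203, 0.696, 0.231] pointing down, gripper open.
Joint ranges: [-2.57, 2.57], [-0.35, 1.97], [-1.29, 1.29], [0.11, 2.56], [-1.05, 4.19], [0.11, 1.86], [-2.63, 2.63]. Speed limits (rad/s): [2.22, 2.22, 3.01, 3.01, 3.14, 3.14, 3.14].

INTERFACE

Orientations are given as a unit quaternion [w, x, y, z].
In Python, from station import r gives the robot as it stands.
- The arm moves only by the tool step_arm, never from a script. Its argument "moves" is a list of rows, each an object of numbers: "dx", "dy", "dz": the shift along the world's x, y, z in units of 40 mm (1.0 is 40 mm); "rx", "ry", "rz": the turn, a rotation vector about the world's x, y, z in degrees; "grip": the closure, from 0 (fully open) to 1 (shut). A call has exactly 10 rows; each row is the pose to reach, as a shift and turn from the pose commanded when the call began; what a row does not reach only later rows make up. A row lasts 1/12 s, in which the tool goes at most 41.7 mm and 7.16 degrees, less where a joint would pass 70% of its speed; a pose out of reach is approached as far as the arm can. A call with a gripper value outside its range is refused whole. The fingers move at their own pace and stop on an object; "grip_force" is the grip in N (left out, the last holds). Time passes only in rows, so rows that repeat a pose let the fingers close, or fill a call up. It gives the time, the measured TCP pose, the force, the opening and the grip force at its end, in the units of the state.
- r.state(): the state, without advancing time (a new reading comes with each control period).
- r.capture(name): name is "scene" or "side" or "wrist"; returns a dict with "img" (420x560x3 uint8, blue, green, red), "depth" (420x560 float32, m along the optical axis (not along the pixel's ray), 0 where there is no reading), "intrinsics" (3x3 intrinsics, pixels), "dist" ([k1, k2, p1, p2, k3] as OpenCV has them; the pictures are not rectified), "R" (3x3) and "t" (3): a world point X has camera coordinates R X + t. Camera axes: x right, y down, z forward; pixel columns grow to the right and rows downward; lengths in m; the calibration is good to about 2 mm. A picture is of the moment at which its call begins.
- r.close_job(): hands the job in; it is judged then, once.
The state is a dict: "clock": time; "joint_positions": joint angles; "qvel": joint speeds; "effort": joint torques, N m; "eef_pos": TCP position; "eef_rot": TCP orientation; "ft_force": force on the tool from outside, world axes, zero at the start; "ft_torque": the same for the moment, N m; "opening": finger opening in m; "gripper_force": force on a finger pad.
Only numpy, scipy, OpenCV 4.12 (cv2) and the standard library are available. Lean on these libraries where they do the work, as an engineer would, in place of code of your own. Each camera call takes 0.05 s, during which the arm holds its last target. There are 200 camera calls.

TASK

Put the battery cell that stands alone on the bench into the empty sloped cradle: its foot square on the sloped ledge and midway along it, one broad face flat against the two back ears, terminals up and leaning like the cell in the other cradle. Set it down gently, without dropping it or letting it topple into place, let go, and leave the other cell, the bottle and the tub where they are.

Things in the scene. Friction and masses are not known exactly. Their poses are not given: they have to be found in the camera images.
- cell: prismatic battery cell standing upright alone on the bench, blue case with a black top and metal terminals, 148 long (its x) x 26 thick (its y) x 88 mm high to the top of the case (its z, up); terminals rise to 107 mm. About 0.7 kg. Origin: centre of its underside. Grasp it across the 26 mm thickness, near mid-length, in the upper part of the case. Either way round is the same.
- cradle_seat: sloped seat of the empty cradle, fixed. Origin: where the centre of the cell's underside belongs on the ledge, 55 mm above the bench. x: along the ledge, level; z: up the seated cell, leaning 25 degrees from vertical to the ears' side (roughly away from the robot); y: square to both, into the ears. The ledge is the plane z = 0, 156 mm long, from y = -19 to +15 mm, topped with rubber.
- ears (a point): point midway between the empty cradle's two back ears, seat frame (0, 13, 33) mm. The ears, each 36 mm wide, centred at x = -57 and +57 mm of the seat, stand square to the ledge up to z = 60 mm; their padded faces lie at y = +13 mm, their backs at +20 mm. The 78 mm gap between them is open for a finger.
- cradle: base of the empty cradle, a bare aluminium plate 170 x 116 x 8 mm screwed to the bench; origin on the bench right below the seat's origin, x along the ledge, y level towards the ears' side, z up. The base spans y = -38 to +78 mm.
- cell_set: an identical cell that already sits, leaning, in the other identical cradle; to be left alone. Origin and axes as for the loose cell.
- bottle: white plastic bottle with a thin nozzle, 52 mm across, 140 mm high, origin under its centre; to be left alone.
- tub: small round tub with a screw lid, 37 mm across, 54 mm high, origin under its centre; to be left alone.

How it is judged:
At the end, for the whole second after the job is handed in: The cell rests, still and released, in the empty cradle: underside within 7 mm of the ledge, broad face within 10 mm of its place against the ears, within 20 mm of the middle along the ledge, leaning with the seat within 0.12 rad (7 degrees), square to it within 0.12 rad, terminals up (x of cell in the frame of cradle_seat between -0.02 and 0.02 m and y of cell in the frame of cradle_seat between -0.01 and 0.01 m and z of cell in the frame of cradle_seat between -0.007 and 0.007 m and angle between the z axis of cell and the z axis of cradle_seat, either way round below 0.12 rad and angle between the x axis of cell and the x axis of cradle_seat, either way round below 0.12 rad and angle between cell's own z axis and vertical below 1 rad and linear speed of cell below 0.02 m/s and angular speed of cell below 0.1 rad/s and contact force between cell and cradle above 1 N); the robot touches nothing.
It fails at once if the cell dropped or slammed onto the cradle (faster than 0.4 m/s within 50 mm of its place) (distance between cell and cradle_seat below 0.05 m and linear speed of cell above 0.4 m/s).
It fails at once if the cell let topple into place (turning faster than 3.5 rad/s within 80 mm of its place) (distance between cell and cradle_seat below 0.08 m and angular speed of cell above 3.5 rad/s).
It fails at once if the other cell shifted by more than 15 mm (distance of cell_set from where it was at the start of the episode above 0.015 m).
It fails at once if the bottle or the tub pushed more than 40 mm (distance of any of bottle, tub from where it was at the start of the episode above 0.04 m).
It also fails if it takes over 38 s, if anything falls off the work surface, if the arm or the gripper's body presses on something with over 40 N, if the wrist force passes 120 N, or if a joint passes its speed limit or range.

## Working session

There is one attempt and no reset: what is moved stays moved. The work goes in short steps, Python scripts to look and compute and a tool call to move; the robot and the scene stay as the last step left them, time stands still between calls to the robot, and variables do not carry over. Pictures are saved under pics/ and viewed, at most 10 in all, crops included, and the job is handed in when it is done.

Besides the shell and the picture viewer there is one more tool, called after "Call:" as a command line: name --argument value ..., lists and objects as JSON in quotes. step_arm: Moves the arm, as the interface text tells. Its arguments: {"type":"object","properties":{"moves":{"type":"array","items":{"type":"object","properties":{"dx":{"type":"number"},"dy":{"type":"number"},"dz":{"type":"number"},"rx":{"type":"number"},"ry":{"type":"number"},"rz":{"type":"number"},"grip":{"type":"number"}}}},"grip_force":{"type":"number"}},"required":["moves"]}

```bash
mkdir -p pics; ls; cat > h.py <<'E'
import numpy as np, cv2, pickle
def pts(c):
    h,w=c['depth'].shape
    u,v=np.meshgrid(np.arange(w),np.arange(h))
    p=cv2.undistortPoints(np.stack([u,v],-1).reshape(-1,1,2).astype(np.float64),np.array(c['intrinsics'],float),np.array(c['dist'],float)).reshape(h,w,2)
    d=c['depth'][...,None].astype(float)
    X=np.concatenate([p*d,d],-1)
    P=(X-np.array(c['t']))@np.array(c['R'])
    P[c['depth']<=0]=np.nan
    return P
E
python3 - <<'E'
from station import r
from h import *
s=r.state(); print(s, r.grip_point_offset)
C={n:r.capture(n) for n in('scene','side')}
pickle.dump({n:dict(c) for n,c in C.items()},open('c0.pkl','wb'))
for n,c in C.items():
    cv2.imwrite(f'pics/{n}0.png',c['img']); print(n,-np.array(c['R']).T@np.array(c['t']),np.array(c['R'])[2],(c['depth']>0).mean())
E
```

```text
pics
{'clock': 0.0, 'joint_positions': array([-1.36370497,  0.60011229, -0.00253218,  1.6001332 ,  0.00178529,
        0.94288745, -0.07979472]), 'qvel': array([-1.76184237e-03,  1.13563381e-03,  7.10357435e-04,  2.02593406e-03,
       -5.55402124e-05, -4.96245360e-04, -1.69635063e-03]), 'effort': array([-3.48491731e-04, -7.76458311e+01,  1.56450145e+00, -2.58004045e+01,
        1.23541692e-02,  8.80313659e-03,  1.97290632e-05]), 'eef_pos': array([0.20288542, 0.69554455, 0.23042519]), 'eef_rot': array([-4.11551863e-05,  1.41397178e-01,  9.89952649e-01, -7.67950873e-04]), 'ft_force': array([ 0.32877238, -0.04931471, -1.38265162]), 'ft_torque': array([ 0.00733155, -0.02508601,  0.01801873]), 'gripper_force': 0.0, 'opening': 0.08587420260705296} 0.0187
scene [-0.20963108 -0.49408687  0.82494838] [ 0.66338725  0.43248975 -0.6106308 ] 0.9960204081632653
side [0.21091389 1.24119025 0.63641986] [ 0.28610598 -0.87059758 -0.40025395] 0.9960034013605442
```

View pics/scene0.png

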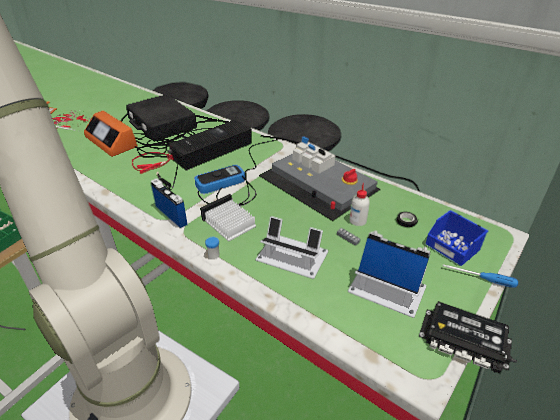

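View pics/side0.png

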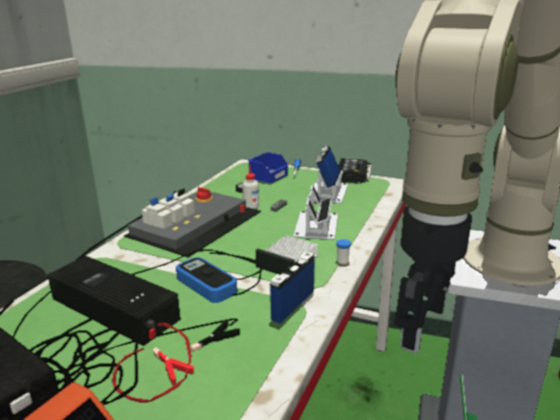

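The loose cell is at about (168,203) in scene and (293,290) in side. The empty cradle is at (292,248) with ears at (274,228) and (315,238), the set cell at (393,263), the tub at (212,247) and the bottle at (360,208). Next I'll take point clouds of the blue masks and the cradle.

```bash
python3 - <<'E'
from h import *
C=pickle.load(open('c0.pkl','rb'))
np.set_printoptions(precision=4,suppress=True)
def rect(P,l):
    r=cv2.minAreaRect((P[:,:2]*1000).astype(np.float32)); print(l,len(P),'rect mm',np.round(r[0],1),np.round(r[1],1),round(r[2],2),'z',np.nanpercentile(P[:,2],[1,50,99]))
for n,c in C.items():
    P=pts(c); hsv=cv2.cvtColor(c['img'],cv2.COLOR_BGR2HSV)
    ok=np.isfinite(P[...,0])
    g=ok&(abs(P[...,2])<.006)&(hsv[...,0]>45)&(hsv[...,0]<75); print(n,'bench z',np.median(P[g][:,2]))
    blue=(hsv[...,0]>100)&(hsv[...,0]<125)&(hsv[...,1]>150)&ok
    k,L,S,_=cv2.connectedComponentsWithStats(blue.astype(np.uint8))
    for i in range(1,k):
        if S[i,4]<120: continue
        Q=P[cv2.erode((L==i).astype(np.uint8),np.ones((3,3)))>0]
        if len(Q)<50: continue
        m=np.median(Q,0); q=Q[np.linalg.norm(Q-m,axis=1)<.1]
        w=np.linalg.svd(q-q.mean(0))[2][2] if 0 else np.linalg.eigh(np.cov(q.T))[1][:,0]
        print(n,S[i],'med',m,'normal',w)
        rect(q,'  ')
E
```

```text
scene bench z 0.0014882052499003457
scene [195 166  50  27 482] med [0.6615 0.3103 0.0273] normal [-0.2963 -0.4832  0.8238]
   310 rect mm [670.5 311.4] [ 54.2 159.9] 46.68 z [0.013  0.0273 0.0373]
scene [152 183  35  45 613] med [0.4559 0.3196 0.0492] normal [ 0.9854 -0.1701  0.0065]
   454 rect mm [458.9 344.1] [136.1  22.4] 84.52 z [0.0141 0.0492 0.0821]
scene [ 426  211   62   55 1586] med [ 0.8365 -0.4321  0.041 ] normal [-0.0974  0.0543  0.9938]
   964 rect mm [ 798.8 -420.6] [117.  106.8] 73.2 z [0.0027 0.0426 0.0757]
scene [ 359  237   69   55 2230] med [ 0.5393 -0.3259  0.1014] normal [ 0.9037  0.056  -0.4246]
   1914 rect mm [ 538.5 -323.5] [ 39.9 141.3] 4.67 z [0.0641 0.1014 0.137 ]
scene [480 273  38  14 304] med [ 0.721  -0.5593  0.0208] normal [ 0.7102  0.1072 -0.6958]
   195 rect mm [ 721.3 -555.8] [16.3 81.5] 11.74 z [0.0132 0.0208 0.0272]
side bench z 0.003869937016510427
side [318 150  21  36 407] med [ 0.5432 -0.2761  0.1014] normal [ 0.9111 -0.0031 -0.4122]
   296 rect mm [ 544.  -305.4] [129.2  39.9] 89.58 z [0.069  0.1014 0.1349]
side [250 153  37  30 711] med [ 0.8089 -0.4276  0.0461] normal [-0.3034  0.0336  0.9523]
   531 rect mm [ 804.7 -417.5] [132.  107.1] 73.33 z [0.014  0.0461 0.0777]
side [ 272  262   41   61 1288] med [0.4728 0.3849 0.0468] normal [ 0.9574 -0.2888  0.0036]
   1058 rect mm [473.9 361.9] [139.3  20.2] 74.24 z [0.0111 0.0468 0.0817]
side [177 265  60  37 841] med [0.6598 0.38   0.0294] normal [-0.0156  0.0477  0.9987]
   607 rect mm [684.8 375.8] [ 56.7 140.6] 88.81 z [0.0124 0.0293 0.0404]
```

```bash
python3 - <<'E'
from h import *
C=pickle.load(open('c0.pkl','rb'))
np.set_printoptions(precision=4,suppress=True)
A={}
for n,c in C.items():
    P=pts(c).reshape(-1,3); P=P[np.isfinite(P[:,0])]; P[:,2]-={'scene':.0015,'side':.0039}[n]; A[n]=P
    def box(x,y,z): return P[(P[:,0]>x[0])&(P[:,0]<x[1])&(P[:,1]>y[0])&(P[:,1]<y[1])&(P[:,2]>z[0])&(P[:,2]<z[1])]
    for lab,z in (('faces',(.02,.08)),('top',(.083,.094)),('term',(.097,.115))):
        Q=box((.40,.55),(.24,.48),z)
        if len(Q)<5: continue
        r=cv2.minAreaRect((Q[:,:2]*1000).astype(np.float32)); print(n,'cell',lab,len(Q),np.round(r[0],1),np.round(r[1],1),round(r[2],2))
    # depth-segment cradle
    Q=box((.44,.72),(-.25,.08),(.02,.14))
    print(n,'cradle pts',len(Q),Q.min(0),Q.max(0))
    h=Q[Q[:,2]>.075]; 
    m=cv2.kmeans(h.astype(np.float32),2,None,(3,50,1e-4),5,cv2.KMEANS_PP_CENTERS); print(m[2])
    for k in(0,1):
        q=h[m[1].ravel()==k]; print(len(q),q.min(0),q.max(0),np.linalg.eigh(np.cov(q.T))[1][:,0])
    for lab,b in (('plate',box((.44,.72),(-.25,.08),(.005,.012))),):
        r=cv2.minAreaRect((b[:,:2]*1000).astype(np.float32)); print(lab,len(b),np.round(r[0],1),np.round(r[1],1),round(r[2],2))
c=C['scene']; cv2.imwrite('pics/z1.png',cv2.resize(c['img'][165:310,140:360],None,fx=3.6,fy=3.6,interpolation=2))
E
```

```text
scene cell faces 532 [473.5 320.5] [ 85.2 198.1] 19.66
scene cell top 232 [472.1 351.4] [150.2  27.7] 75.98
scene cell term 51 [471.3 350.6] [146.8  22.7] 75.86
scene cradle pts 1069 [ 0.4737 -0.2497  0.0202] [0.5748 0.0191 0.1395]
[[ 0.5286  0.0003  0.089 ]
 [ 0.5458 -0.1173  0.0901]]
134 [ 0.5203 -0.0162  0.0752] [0.5388 0.0191 0.1028] [ 0.8935  0.1369 -0.4277]
158 [ 0.5367 -0.2497  0.0751] [ 0.5748 -0.0929  0.1395] [ 0.897  -0.0425 -0.4399]
plate 921 [579.2 -94.8] [296.8 279.7] 15.83
side cell faces 1224 [484.1 328.2] [ 89.5 199.2] 13.57
side cell top 418 [477.2 354.3] [150.8  26.7] 75.51
side cell term 100 [477.4 355.1] [144.5  21.8] 75.56
side cradle pts 885 [ 0.4799 -0.25    0.02  ] [0.6773 0.0261 0.1399]
[[ 0.5573 -0.2456  0.1074]
 [ 0.5423 -0.0423  0.088 ]]
152 [ 0.5255 -0.25    0.075 ] [ 0.5828 -0.2382  0.1399] [ 0.0165 -0.9999  0.0024]
129 [ 0.5245 -0.1242  0.075 ] [0.5628 0.0261 0.1013] [ 0.946   0.1487 -0.288 ]
plate 590 [ 545.  -109.8] [279.8 274.5] 58.99
```

View pics/z1.png

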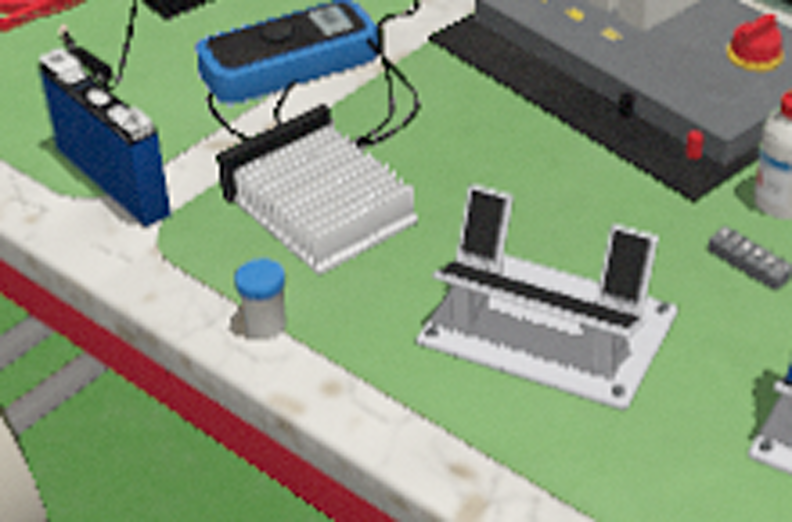

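Two sources agree on the cell: centre about (0.4745, 0.353), long axis about 75.7°. I'll fit the cradle from its ears, ledge and base plate.

```bash
python3 - <<'E'
from h import *
from scipy.optimize import least_squares
C=pickle.load(open('c0.pkl','rb'))
np.set_printoptions(precision=4,suppress=True)
for n,c in C.items():
    P=pts(c); P[...,2]-={'scene':.0015,'side':.0039}[n]
    V=c['img'].max(-1)
    m=np.isfinite(P[...,0])&(P[...,0]>.44)&(P[...,0]<.66)&(P[...,1]>-.165)&(P[...,1]<.06)
    Q=P[m]; col=c['img'][m]; gray=(col.max(-1).astype(int)-col.min(-1))<25
    e=Q[(Q[:,2]>.074)]; 
    for s in (e[e[:,1]>-.05],e[e[:,1]<-.05]):
        print(n,'ear',len(s),'mid',(s.min(0)+s.max(0))/2,'y',np.percentile(s[:,1],[0,3,97,100]),'x',np.percentile(s[:,0],[0,100]))
    b=Q[gray&(Q[:,2]<.016)&(Q[:,2]>.004)]
    if len(b): r=cv2.minAreaRect((b[:,:2]*1000).astype(np.float32)); print(n,'plate',len(b),np.round(r[0],1),np.round(r[1],1),round(r[2],2))
    l=Q[(Q[:,2]>.035)&(Q[:,2]<.07)&gray]
    r=cv2.minAreaRect((l[:,:2]*1000).astype(np.float32)); print(n,'ledge',len(l),np.round(r[0],1),np.round(r[1],1),round(r[2],2),np.round(cv2.boxPoints(r),0).tolist())
    bp=cv2.boxPoints(r)
    # dark pads
    d=P[m&(V<60)]; d=d[d[:,2]>.068]
    for s in (d[d[:,1]>-.05],d[d[:,1]<-.05]):
        if len(s)>5: print(n,'pad',len(s),'mean',s.mean(0))
E
```

```text
scene ear 139 mid [0.5295 0.001  0.0884] y [-0.017  -0.0154  0.0183  0.0191] x [0.5202 0.5388]
scene ear 158 mid [ 0.5456 -0.1113  0.0878] y [-0.1298 -0.1278 -0.0942 -0.0929] x [0.5337 0.5574]
scene plate 1065 [555.5 -73.1] [177.4 210.3] 8.99
scene ledge 665 [507.4 -59.2] [ 49.1 157.4] 8.5 [[471.0, 15.0], [495.0, -141.0], [543.0, -133.0], [520.0, 22.0]]
scene pad 107 mean [0.5249 0.0022 0.0832]
scene pad 118 mean [ 0.5422 -0.1104  0.0833]
side ear 70 mid [0.5348 0.0068 0.0881] y [-0.0124 -0.0069  0.0224  0.0261] x [0.5245 0.5451]
side ear 65 mid [ 0.5515 -0.1063  0.0876] y [-0.1242 -0.1228 -0.0887 -0.0884] x [0.5402 0.5628]
side plate 612 [527.9 -51.4] [114.  171.8] 8.96
side ledge 440 [521.3 -51. ] [ 65.6 157.3] 9.31 [[476.0, 21.0], [502.0, -134.0], [566.0, -123.0], [541.0, 32.0]]
side pad 11 mean [0.5288 0.0009 0.0818]
```

Call:
step_arm --moves '[{"dx": 0.6, "dy": -0.7, "rz": -7}, {"dx": 1.3, "dy": -1.5, "rz": -14}, {"dx": 2.0, "dy": -2.4, "rz": -21}, {"dx": 2.7, "dy": -3.3, "rz": -28}, {"dx": 3.4, "dy": -4.2, "rz": -35}, {"dx": 4.1, "dy": -5.1, "rz": -42}, {"dx": 4.8, "dy": -6.0, "rz": -49}, {"dx": 5.5, "dy": -6.9, "rz": -56}, {"dx": 6.1, "dy": -7.7, "rz": -63}, {"dx": 6.4, "dy": -8.1, "rz": -70}]'

```text
schema error: expected keys dx, dy, dz, rx, ry, rz, grip
```

Call:
step_arm --moves '[{"dx": 0.2, "dy": -0.3, "rz": -7}, {"dx": 0.3, "dy": -0.4, "rz": -14}, {"dx": 0.39, "dy": -0.46, "rz": -18.1}, {"dx": 0.39, "dy": -0.46, "rz": -18.1}, {"dx": 0.39, "dy": -0.46, "rz": -18.1}, {"dx": 0.39, "dy": -0.46, "rz": -18.1}, {"dx": 0.39, "dy": -0.46, "rz": -18.1}, {"dx": 0.39, "dy": -0.46, "rz": -18.1}, {"dx": 0.39, "dy": -0.46, "rz": -18.1}, {"dx": 0.39, "dy": -0.46, "rz": -18.1}]'

```text
schema error: expected keys dx, dy, dz, rx, ry, rz, grip
```

```bash
python3 - <<'E'
from station import r
from h import *
np.set_printoptions(precision=4,suppress=True)
s=r.state(); print(s['clock'],s['eef_pos'],s['eef_rot'],s['ft_force'],s['joint_positions'])
c=dict(r.capture('wrist')); pickle.dump(c,open('w1.pkl','wb')); cv2.imwrite('pics/w1.png',c['img'])
P=pts(c).reshape(-1,3); P=P[np.isfinite(P[:,0])]
for lab,z in (('bench',(-.01,.01)),('top',(.08,.094)),('term',(.097,.115))):
    Q=P[(abs(P[:,0]-.475)<.07)&(abs(P[:,1]-.353)<.1)&(P[:,2]>z[0])&(P[:,2]<z[1])]
    if len(Q)>5:
        q=cv2.minAreaRect((Q[:,:2]*1000).astype(np.float32)); print(lab,len(Q),np.round(q[0],1),np.round(q[1],1),round(q[2],2),np.median(Q[:,2]))
E
```

```text
0.1 [0.2029 0.6956 0.2305] [-0.      0.1414  0.9899 -0.0007] [0.1826 0.0484 0.1893] [-1.3637  0.6    -0.0025  1.6001  0.0018  0.9429 -0.0798]
bench 698 [444.2 332.6] [59.3 36.9] 85.84 0.0009704206483391873
```

View pics/w1.png

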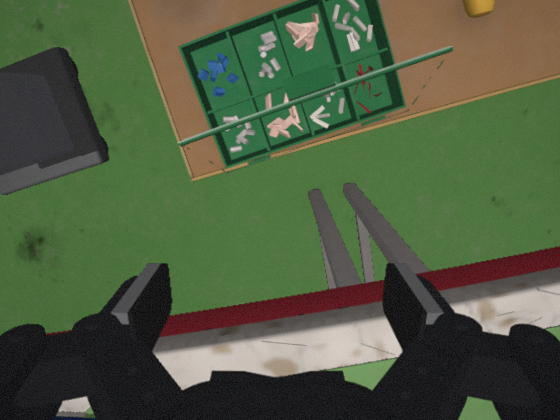

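All keys are required, so nothing moved. The picture still shows the start position: the bench edge along the bottom, with the fingers at (140,300) and (410,300). I'll resend with every key.

Call:
step_arm --moves '[{"dx": 0.6, "dy": -0.7, "dz": 0, "rx": 0, "ry": 0, "rz": -7, "grip": 0}, {"dx": 1.3, "dy": -1.5, "dz": 0, "rx": 0, "ry": 0, "rz": -14, "grip": 0}, {"dx": 2.0, "dy": -2.4, "dz": 0, "rx": 0, "ry": 0, "rz": -21, "grip": 0}, {"dx": 2.7, "dy": -3.3, "dz": 0, "rx": 0, "ry": 0, "rz": -28, "grip": 0}, {"dx": 3.4, "dy": -4.2, "dz": 0, "rx": 0, "ry": 0, "rz": -35, "grip": 0}, {"dx": 4.1, "dy": -5.1, "dz": 0, "rx": 0, "ry": 0, "rz": -42, "grip": 0}, {"dx": 4.8, "dy": -6.0, "dz": 0, "rx": 0, "ry": 0, "rz": -49, "grip": 0}, {"dx": 5.5, "dy": -6.9, "dz": 0, "rx": 0, "ry": 0, "rz": -56, "grip": 0}, {"dx": 6.1, "dy": -7.7, "dz": 0, "rx": 0, "ry": 0, "rz": -63, "grip": 0}, {"dx": 6.4, "dy": -8.1, "dz": 0, "rx": 0, "ry": 0, "rz": -70, "grip": 0}]'

```text
clock: 0.98
eef_pos: [0.4591, 0.3712, 0.2314]
eef_rot: [-0.0, 0.686, 0.728, 0.0]
ft_force: [0.8, 0.9, -0.5]
opening: 0.0853
gripper_force: 0.0
```

Call:
step_arm --moves '[{"dx": 0.2, "dy": -0.3, "dz": 0, "rx": 0, "ry": 0, "rz": -7, "grip": 0}, {"dx": 0.3, "dy": -0.4, "dz": 0, "rx": 0, "ry": 0, "rz": -14, "grip": 0}, {"dx": 0.39, "dy": -0.46, "dz": 0, "rx": 0, "ry": 0, "rz": -18.1, "grip": 0}, {"dx": 0.39, "dy": -0.46, "dz": 0, "rx": 0, "ry": 0, "rz": -18.1, "grip": 0}, {"dx": 0.39, "dy": -0.46, "dz": 0, "rx": 0, "ry": 0, "rz": -18.1, "grip": 0}, {"dx": 0.39, "dy": -0.46, "dz": 0, "rx": 0, "ry": 0, "rz": -18.1, "grip": 0}, {"dx": 0.39, "dy": -0.46, "dz": 0, "rx": 0, "ry": 0, "rz": -18.1, "grip": 0}, {"dx": 0.39, "dy": -0.46, "dz": 0, "rx": 0, "ry": 0, "rz": -18.1, "grip": 0}, {"dx": 0.39, "dy": -0.46, "dz": 0, "rx": 0, "ry": 0, "rz": -18.1, "grip": 0}, {"dx": 0.39, "dy": -0.46, "dz": 0, "rx": 0, "ry": 0, "rz": -18.1, "grip": 0}]'

```text
clock: 1.82
eef_pos: [0.4738, 0.3547, 0.2313]
eef_rot: [-0.0, 0.79, 0.613, -0.0]
ft_force: [0.4, -0.6, 0.2]
opening: 0.0855
gripper_force: 0.0
```

```bash
python3 - <<'E'
from station import r
from h import *
np.set_printoptions(precision=4,suppress=True)
s=r.state(); print(s['clock'],s['eef_pos'],s['eef_rot'],s['ft_force'],s['joint_positions'])
c=dict(r.capture('wrist')); pickle.dump(c,open('w2.pkl','wb')); cv2.imwrite('pics/w2.png',c['img'])
P=pts(c).reshape(-1,3); P=P[np.isfinite(P[:,0])]
for lab,z in (('bench',(-.01,.01)),('top',(.08,.094)),('term',(.097,.115))):
    Q=P[(abs(P[:,0]-.475)<.07)&(abs(P[:,1]-.353)<.1)&(P[:,2]>z[0])&(P[:,2]<z[1])]
    if len(Q)>5:
        q=cv2.minAreaRect((Q[:,:2]*1000).astype(np.float32)); print(lab,len(Q),np.round(q[0],1),np.round(q[1],1),round(q[2],2),np.median(Q[:,2]))
E
```

```text
1.8167 [0.4738 0.3547 0.2313] [-0.      0.7897  0.6135 -0.    ] [ 0.376  -0.6224  0.2204] [-1.0379  0.4668  0.4334  1.9314 -0.2669  0.7993 -0.7076]
bench 20189 [475. 353.] [140. 200.] 0.0 0.0017423497725287513
top 2879 [475.6 352.3] [147.4  25.9] 75.78 0.09257251669530832
term 2152 [475.6 352.3] [146.   22.3] 75.7 0.0999287697542787
```

View pics/w2.png

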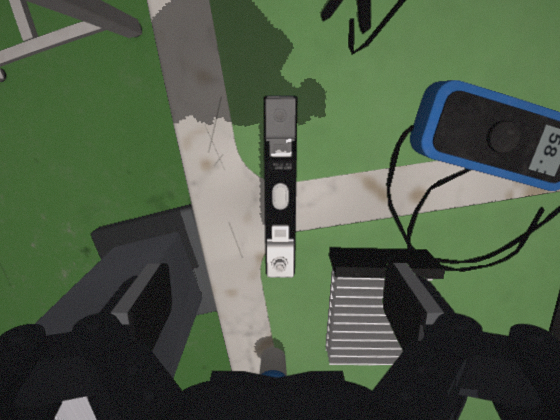

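The cell stands upright in the image at (281,187), already square to the fingers, with the heat sink near (395,300). I'll check clearance for the fingers on the way down.

```bash
python3 - <<'E'
from h import *
c=pickle.load(open('w2.pkl','rb')); P=pts(c).reshape(-1,3); P=P[np.isfinite(P[:,0])]
a=np.radians(-14.25); y=np.array([np.cos(a),np.sin(a)]); x=np.array([-y[1],y[0]])
d=P[:,:2]-[.4756,.3523]; u=d@x; v=d@y
m=(P[:,2]>.012)&(P[:,2]<.13)&(abs(u)<.06)&(abs(v)>.02)&(abs(v)<.09)
if m.sum(): 
  for lo in np.arange(-.06,.06,.02):
    k=m&(u>=lo)&(u<lo+.02); print(round(lo,2),k.sum(), (v[k].min(),v[k].max(),P[k,2].max()) if k.any() else '')
s=C=pickle.load(open('c0.pkl','rb'))['scene']; P=pts(C); q=P[235:258,205:220].reshape(-1,3); q=q[(q[:,2]>.02)]; print('tub',np.median(q,0))
E
```

```text
tub [0.40206655 0.11996275 0.05053555]
```

Call:
step_arm --moves '[{"dx": 0.045, "dy": -0.06, "dz": -0.4, "rx": 0, "ry": 0, "rz": 0, "grip": 0}, {"dx": 0.045, "dy": -0.06, "dz": -0.8, "rx": 0, "ry": 0, "rz": 0, "grip": 0}, {"dx": 0.045, "dy": -0.06, "dz": -1.2, "rx": 0, "ry": 0, "rz": 0, "grip": 0}, {"dx": 0.045, "dy": -0.06, "dz": -1.6, "rx": 0, "ry": 0, "rz": 0, "grip": 0}, {"dx": 0.045, "dy": -0.06, "dz": -2.0, "rx": 0, "ry": 0, "rz": 0, "grip": 0}, {"dx": 0.045, "dy": -0.06, "dz": -2.4, "rx": 0, "ry": 0, "rz": 0, "grip": 0}, {"dx": 0.045, "dy": -0.06, "dz": -2.7, "rx": 0, "ry": 0, "rz": 0, "grip": 0}, {"dx": 0.045, "dy": -0.06, "dz": -2.8, "rx": 0, "ry": 0, "rz": 0, "grip": 0}, {"dx": 0.045, "dy": -0.06, "dz": -2.8, "rx": 0, "ry": 0, "rz": 0, "grip": 0}, {"dx": 0.045, "dy": -0.06, "dz": -2.8, "rx": 0, "ry": 0, "rz": 0, "grip": 0}]'

```text
clock: 2.7
eef_pos: [0.476, 0.3522, 0.1196]
eef_rot: [0.0, 0.79, 0.613, 0.0]
ft_force: [0.4, -0.3, 0.6]
opening: 0.0854
gripper_force: 0.0
```

Call:
step_arm --moves '[{"dx": 0, "dy": 0, "dz": -0.35, "rx": 0, "ry": 0, "rz": 0, "grip": 0}, {"dx": 0, "dy": 0, "dz": -0.7, "rx": 0, "ry": 0, "rz": 0, "grip": 0}, {"dx": 0, "dy": 0, "dz": -1.05, "rx": 0, "ry": 0, "rz": 0, "grip": 0}, {"dx": 0, "dy": 0, "dz": -1.4, "rx": 0, "ry": 0, "rz": 0, "grip": 0}, {"dx": 0, "dy": 0, "dz": -1.7, "rx": 0, "ry": 0, "rz": 0, "grip": 0}, {"dx": 0, "dy": 0, "dz": -1.8, "rx": 0, "ry": 0, "rz": 0, "grip": 0}, {"dx": 0, "dy": 0, "dz": -1.8, "rx": 0, "ry": 0, "rz": 0, "grip": 0}, {"dx": 0, "dy": 0, "dz": -1.8, "rx": 0, "ry": 0, "rz": 0, "grip": 0.4}, {"dx": 0, "dy": 0, "dz": -1.8, "rx": 0, "ry": 0, "rz": 0, "grip": 0.8}, {"dx": 0, "dy": 0, "dz": -1.8, "rx": 0, "ry": 0, "rz": 0, "grip": 1}]' --grip_force 70

```text
clock: 3.53
eef_pos: [0.4761, 0.3524, 0.0481]
eef_rot: [-0.0, 0.79, 0.613, 0.001]
ft_force: [-0.2, 0.1, -0.2]
opening: 0.0518
gripper_force: 0.0
```

Call:
step_arm --moves '[{"dx": 0, "dy": 0, "dz": 0, "rx": 0, "ry": 0, "rz": 0, "grip": 1}, {"dx": 0, "dy": 0, "dz": 0, "rx": 0, "ry": 0, "rz": 0, "grip": 1}, {"dx": 0, "dy": 0, "dz": 0, "rx": 0, "ry": 0, "rz": 0, "grip": 1}, {"dx": 0, "dy": 0, "dz": 0, "rx": 0, "ry": 0, "rz": 0, "grip": 1}, {"dx": 0, "dy": 0, "dz": 0, "rx": 0, "ry": 0, "rz": 0, "grip": 1}, {"dx": 0, "dy": 0, "dz": 0, "rx": 0, "ry": 0, "rz": 0, "grip": 1}, {"dx": 0, "dy": 0, "dz": 0, "rx": 0, "ry": 0, "rz": 0, "grip": 1}, {"dx": 0, "dy": 0, "dz": 0, "rx": 0, "ry": 0, "rz": 0, "grip": 1}, {"dx": 0, "dy": 0, "dz": 0, "rx": 0, "ry": 0, "rz": 0, "grip": 1}, {"dx": 0, "dy": 0, "dz": 0, "rx": 0, "ry": 0, "rz": 0, "grip": 1}]'

```text
clock: 4.37
eef_pos: [0.4759, 0.3523, 0.0479]
eef_rot: [-0.0, 0.79, 0.613, 0.0]
ft_force: [-0.6, -0.1, 6.3]
opening: 0.0252
gripper_force: 70.4
```

Call:
step_arm --moves '[{"dx": 0, "dy": 0, "dz": 0.2, "rx": 0, "ry": 0, "rz": 0, "grip": 1}, {"dx": 0, "dy": 0, "dz": 0.5, "rx": 0, "ry": 0, "rz": 0, "grip": 1}, {"dx": 0, "dy": 0, "dz": 0.9, "rx": 0, "ry": 0, "rz": 0, "grip": 1}, {"dx": 0, "dy": 0, "dz": 1.3, "rx": 0, "ry": 0, "rz": 0, "grip": 1}, {"dx": 0, "dy": 0, "dz": 1.8, "rx": 0, "ry": 0, "rz": 0, "grip": 1}, {"dx": 0, "dy": 0, "dz": 2.3, "rx": 0, "ry": 0, "rz": 0, "grip": 1}, {"dx": 0, "dy": 0, "dz": 2.8, "rx": 0, "ry": 0, "rz": 0, "grip": 1}, {"dx": 0, "dy": 0, "dz": 3.3, "rx": 0, "ry": 0, "rz": 0, "grip": 1}, {"dx": 0, "dy": 0, "dz": 3.6, "rx": 0, "ry": 0, "rz": 0, "grip": 1}, {"dx": 0, "dy": 0, "dz": 3.7, "rx": 0, "ry": 0, "rz": 0, "grip": 1}]'

```text
clock: 5.2
eef_pos: [0.4761, 0.3524, 0.1976]
eef_rot: [-0.0, 0.79, 0.613, 0.001]
ft_force: [-0.0, -0.2, -6.4]
opening: 0.0253
gripper_force: 69.6
```

```bash
cat > plan.py <<'E'
import numpy as np
from scipy.spatial.transform import Rotation as R
O=np.array([.508,-.056,.055]); psi=np.radians(8.75)
yl=np.array([np.cos(psi),np.sin(psi),0]); up=np.array([0,0,1.]); t=np.radians(25)
zs=np.cos(t)*up+np.sin(t)*yl; ys=np.cos(t)*yl-np.sin(t)*up; xs=np.cross(ys,zs)
S=np.stack([xs,ys,zs],1)
RT=R.from_matrix(np.stack([-xs,ys,-zs],1))   # tool: y=ys, z=-zs, x=y x z
def tcp(p,h=.0479): return O+S@(np.array(p,float)+[0,0,h])
def rot(s): q=s['eef_rot']; return R.from_quat([*q[1:],q[0]])
E
python3 - <<'E'
from station import r
from plan import *
np.set_printoptions(precision=4,suppress=True)
s=r.state(); p=s['eef_pos']; A=rot(s); print(s['clock'],p,s['opening'],s['ft_force'])
print('ax',RT.as_matrix(),A.as_matrix())
for q in ((0,-.008,.07),(0,-.008,.03),(0,-.005,.0)):
    print(q,tcp(q),(tcp(q)-p)/.04)
rv=(RT*A.inv()).as_rotvec(degrees=True); print('rotvec',rv,np.linalg.norm(rv))
E
```

```text
5.2 [0.4761 0.3524 0.1976] 0.025333291701356557 [-0.0086 -0.1761 -6.3531]
ax [[-0.1521  0.8958 -0.4177]
 [ 0.9884  0.1379 -0.0643]
 [ 0.     -0.4226 -0.9063]] [[ 0.248   0.9688  0.0019]
 [ 0.9688 -0.248   0.0019]
 [ 0.0023  0.0014 -1.    ]]
(0, -0.008, 0.07) [ 0.5501 -0.0495  0.1652] [  1.8487 -10.0476  -0.8087]
(0, -0.008, 0.03) [ 0.5334 -0.0521  0.129 ] [  1.431  -10.1119  -1.715 ]
(0, -0.005, 0.0) [ 0.5235 -0.0536  0.1005] [  1.1849 -10.1497  -2.4265]
rotvec [ 1.1069 25.2251 22.7661] 33.99743197701919
```

Call:
step_arm --moves '[{"dx": 0.1, "dy": -0.4, "dz": 0, "rx": 0, "ry": 0, "rz": 0, "grip": 1}, {"dx": 0.2, "dy": -1.1, "dz": 0, "rx": 0, "ry": 1, "rz": 1, "grip": 1}, {"dx": 0.4, "dy": -1.9, "dz": 0, "rx": 0.1, "ry": 3, "rz": 3, "grip": 1}, {"dx": 0.5, "dy": -2.7, "dz": 0, "rx": 0.2, "ry": 5.5, "rz": 5, "grip": 1}, {"dx": 0.7, "dy": -3.5, "dz": 0, "rx": 0.3, "ry": 8, "rz": 7.2, "grip": 1}, {"dx": 0.8, "dy": -4.3, "dz": 0, "rx": 0.4, "ry": 10.5, "rz": 9.5, "grip": 1}, {"dx": 1.0, "dy": -5.1, "dz": 0, "rx": 0.6, "ry": 13, "rz": 11.7, "grip": 1}, {"dx": 1.2, "dy": -5.9, "dz": 0, "rx": 0.7, "ry": 15.5, "rz": 14, "grip": 1}, {"dx": 1.4, "dy": -6.7, "dz": 0, "rx": 0.8, "ry": 18, "rz": 16.2, "grip": 1}, {"dx": 1.5, "dy": -7.4, "dz": 0, "rx": 0.9, "ry": 20.5, "rz": 18.5, "grip": 1}]'

```text
clock: 6.03
eef_pos: [0.5363, 0.0531, 0.1946]
eef_rot: [-0.115, 0.669, 0.722, -0.136]
ft_force: [1.0, -1.1, -6.4]
opening: 0.0251
gripper_force: 70.0
```

```bash
python3 - <<'E'
from station import r
from plan import *
np.set_printoptions(precision=4,suppress=True)
s=r.state(); p=s['eef_pos']; A=rot(s); print(s['clock'],p,s['joint_positions'])
q=(0,-.008,.07); print((tcp(q)-p)/.04,(RT*A.inv()).as_rotvec(degrees=True))
# remaining from commanded pose
c0=np.array([.4761,.3524,.1976])+.04*np.array([1.5,-7.4,0]); print('cmd',(tcp(q)-c0)/.04)
E
```

```text
6.0333 [0.5363 0.0531 0.1946] [-0.3928  0.5941  0.3141  1.8378 -0.1864  1.1034  0.093 ]
[ 0.3443 -2.5645 -0.7331] [0.357  4.5599 4.2089]
cmd [ 0.3495 -2.6481 -0.8091]
```

Call:
step_arm --moves '[{"dx": 0.1, "dy": -0.6, "dz": 0, "rx": 0.1, "ry": 1.5, "rz": 1.5, "grip": 1}, {"dx": 0.2, "dy": -1.2, "dz": 0, "rx": 0.2, "ry": 3, "rz": 3, "grip": 1}, {"dx": 0.3, "dy": -1.8, "dz": 0, "rx": 0.3, "ry": 4.6, "rz": 4.2, "grip": 1}, {"dx": 0.35, "dy": -2.3, "dz": -0.1, "rx": 0.36, "ry": 4.6, "rz": 4.2, "grip": 1}, {"dx": 0.35, "dy": -2.55, "dz": -0.3, "rx": 0.36, "ry": 4.6, "rz": 4.2, "grip": 1}, {"dx": 0.35, "dy": -2.65, "dz": -0.5, "rx": 0.36, "ry": 4.6, "rz": 4.2, "grip": 1}, {"dx": 0.35, "dy": -2.65, "dz": -0.7, "rx": 0.36, "ry": 4.6, "rz": 4.2, "grip": 1}, {"dx": 0.35, "dy": -2.65, "dz": -0.8, "rx": 0.36, "ry": 4.6, "rz": 4.2, "grip": 1}, {"dx": 0.35, "dy": -2.65, "dz": -0.8, "rx": 0.36, "ry": 4.6, "rz": 4.2, "grip": 1}, {"dx": 0.35, "dy": -2.65, "dz": -0.8, "rx": 0.36, "ry": 4.6, "rz": 4.2, "grip": 1}]'

```text
clock: 6.87
eef_pos: [0.5496, -0.0483, 0.1629]
eef_rot: [-0.141, 0.635, 0.742, -0.164]
ft_force: [0.9, 0.1, -6.9]
opening: 0.0248
gripper_force: 70.2
```

```bash
cat > look.py <<'E'
from station import r
from plan import *
from h import *
import sys
np.set_printoptions(precision=4,suppress=True)
s=r.state(); p=s['eef_pos']; A=rot(s); print(s['clock'],'tcp in seat mm',1000*(S.T@(p-O)-[0,0,.0479]),'rot left',(RT*A.inv()).as_rotvec(degrees=True),'F seat',S.T@s['ft_force'])
n=sys.argv[1]
ims=[]
for cam in ('scene','side'):
    c=dict(r.capture(cam)); pickle.dump(c,open(f'{cam}{n}.pkl','wb'))
    x=cv2.projectPoints(O,cv2.Rodrigues(np.array(c['R']))[0],np.array(c['t']),np.array(c['intrinsics']),np.array(c['dist']))[0].ravel().astype(int)
    a=c['img'][x[1]-60:x[1]+40,x[0]-66:x[0]+67]
    ims.append(cv2.resize(a,(400,300),interpolation=2))
    P=pts(c); P[...,2]-={'scene':.0015,'side':.0039}[cam]; hsv=cv2.cvtColor(c['img'],cv2.COLOR_BGR2HSV)
    m=(hsv[...,0]>100)&(hsv[...,0]<125)&(hsv[...,1]>150); m=cv2.erode(m.astype(np.uint8),np.ones((3,3)))>0
    Q=(P[m]-O)@S; Q=Q[(abs(Q[:,0])<.12)&(abs(Q[:,1])<.06)&(Q[:,2]>-.02)&(Q[:,2]<.2)]
    if len(Q)>20: print(cam,len(Q),'x',1000*np.percentile(Q[:,0],[1,99]),'y',1000*np.percentile(Q[:,1],[10,50,90]),'z',1000*np.percentile(Q[:,2],[1,99]),'n',np.linalg.eigh(np.cov(Q[abs(Q[:,1]-np.median(Q[:,1]))<.008].T))[1][:,0])
cv2.imwrite(f'pics/look{n}.png',np.hstack(ims))
E
python3 look.py 1
```

```text
6.8667 tcp in seat mm [-1.2869 -7.3117 67.7658] rot left [-0.0675  0.0163 -0.092 ] F seat [ 0.0439  3.7825 -5.8626]
scene 1459 x [-69.9322  71.5349] y [-22.7471 -20.3179 -17.8742] z [ 71.6939 150.2336] n [ 0.0047 -1.      0.001 ]
side 298 x [-81.2937  29.5161] y [-17.1358 -15.0812  -2.8433] z [ 77.5072 149.2038] n [-0.0527 -0.9985 -0.0159]
```

View pics/look1.png

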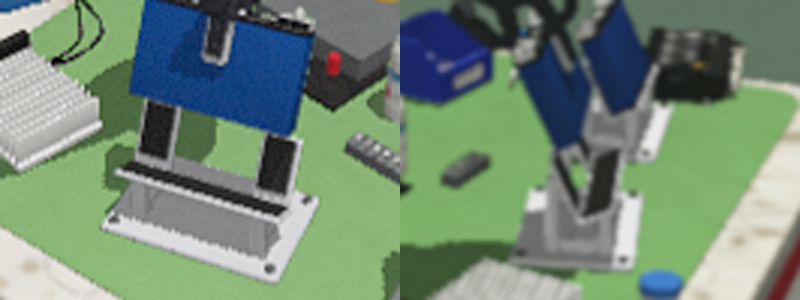

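Left half: the cell hangs over the empty cradle's ears and is parallel to them. Right half: it leans like the set cell. The measured face is 7 mm short of the ears, as planned, so I'll descend along the lean.

Call:
step_arm --moves '[{"dx": -0.08, "dy": -0.01, "dz": -0.18, "rx": 0, "ry": 0, "rz": 0, "grip": 1}, {"dx": -0.17, "dy": -0.03, "dz": -0.36, "rx": 0, "ry": 0, "rz": 0, "grip": 1}, {"dx": -0.25, "dy": -0.04, "dz": -0.54, "rx": 0, "ry": 0, "rz": 0, "grip": 1}, {"dx": -0.33, "dy": -0.05, "dz": -0.72, "rx": 0, "ry": 0, "rz": 0, "grip": 1}, {"dx": -0.42, "dy": -0.06, "dz": -0.9, "rx": 0, "ry": 0, "rz": 0, "grip": 1}, {"dx": -0.5, "dy": -0.08, "dz": -1.08, "rx": 0, "ry": 0, "rz": 0, "grip": 1}, {"dx": -0.56, "dy": -0.09, "dz": -1.22, "rx": 0, "ry": 0, "rz": 0, "grip": 1}, {"dx": -0.6, "dy": -0.09, "dz": -1.3, "rx": 0, "ry": 0, "rz": 0, "grip": 1}, {"dx": -0.62, "dy": -0.1, "dz": -1.34, "rx": 0, "ry": 0, "rz": 0, "grip": 1}, {"dx": -0.62, "dy": -0.1, "dz": -1.34, "rx": 0, "ry": 0, "rz": 0, "grip": 1}]'

```text
clock: 7.8
eef_pos: [0.5247, -0.054, 0.1094]
eef_rot: [-0.141, 0.636, 0.741, -0.164]
ft_force: [-1.2, -0.6, -6.7]
opening: 0.0253
gripper_force: 70.3
```

```bash
python3 look.py 2
```

```text
7.8 tcp in seat mm [ 0.5929 -7.7104  8.5165] rot left [-0.0181  0.0349  0.0257] F seat [ 0.3871  1.6605 -6.5705]
scene 1427 x [-68.0623  73.2827] y [-23.3114 -20.8924 -18.446 ] z [10.5983 90.8215] n [ 0.0008 -1.     -0.0042]
side 318 x [-80.2805  30.8202] y [-17.2793 -14.7996  -1.456 ] z [15.1316 89.8534] n [-0.0507 -0.9987 -0.0089]
```

View pics/look2.png

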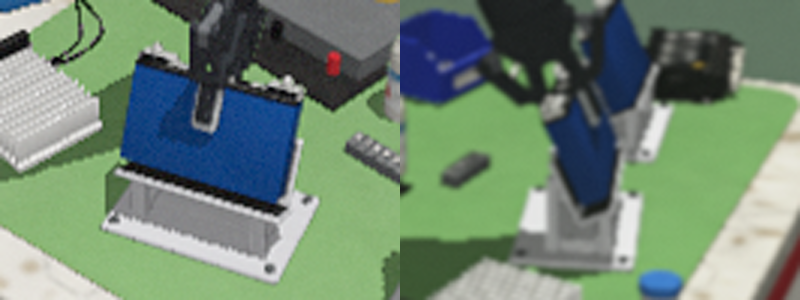

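The foot is about 8 mm above the ledge and centred, with a small gap to the ears. I'll ease down and back now.

Call:
step_arm --moves '[{"dx": 0.0, "dy": 0, "dz": -0.03, "rx": 0, "ry": 0, "rz": 0, "grip": 1}, {"dx": 0.01, "dy": 0, "dz": -0.06, "rx": 0, "ry": 0, "rz": 0, "grip": 1}, {"dx": 0.01, "dy": 0, "dz": -0.09, "rx": 0, "ry": 0, "rz": 0, "grip": 1}, {"dx": 0.01, "dy": 0, "dz": -0.12, "rx": 0, "ry": 0, "rz": 0, "grip": 1}, {"dx": 0.01, "dy": 0, "dz": -0.15, "rx": 0, "ry": 0, "rz": 0, "grip": 1}, {"dx": 0.02, "dy": 0, "dz": -0.17, "rx": 0, "ry": 0, "rz": 0, "grip": 1}, {"dx": 0.02, "dy": 0, "dz": -0.19, "rx": 0, "ry": 0, "rz": 0, "grip": 1}, {"dx": 0.02, "dy": 0, "dz": -0.2, "rx": 0, "ry": 0, "rz": 0, "grip": 1}, {"dx": 0.02, "dy": 0, "dz": -0.2, "rx": 0, "ry": 0, "rz": 0, "grip": 1}, {"dx": 0.02, "dy": 0, "dz": -0.2, "rx": 0, "ry": 0, "rz": 0, "grip": 1}]'

```text
clock: 8.73
eef_pos: [0.5257, -0.0539, 0.1017]
eef_rot: [-0.141, 0.636, 0.741, -0.164]
ft_force: [0.6, -0.5, -7.1]
opening: 0.025
gripper_force: 70.3
```

Call:
step_arm --moves '[{"dx": 0.01, "dy": 0, "dz": -0.01, "rx": 0, "ry": 0, "rz": 0, "grip": 1}, {"dx": 0.02, "dy": 0, "dz": -0.02, "rx": 0, "ry": 0, "rz": 0, "grip": 1}, {"dx": 0.02, "dy": 0, "dz": -0.03, "rx": 0, "ry": 0, "rz": 0, "grip": 1}, {"dx": 0.03, "dy": 0, "dz": -0.04, "rx": 0, "ry": 0, "rz": 0, "grip": 1}, {"dx": 0.03, "dy": 0, "dz": -0.05, "rx": 0, "ry": 0, "rz": 0, "grip": 1}, {"dx": 0.03, "dy": 0, "dz": -0.05, "rx": 0, "ry": 0, "rz": 0, "grip": 1}, {"dx": 0.03, "dy": 0, "dz": -0.05, "rx": 0, "ry": 0, "rz": 0, "grip": 1}, {"dx": 0.03, "dy": 0, "dz": -0.05, "rx": 0, "ry": 0, "rz": 0, "grip": 1}, {"dx": 0.03, "dy": 0, "dz": -0.05, "rx": 0, "ry": 0, "rz": 0, "grip": 1}, {"dx": 0.03, "dy": 0, "dz": -0.05, "rx": 0, "ry": 0, "rz": 0, "grip": 1}]'

```text
clock: 9.57
eef_pos: [0.5267, -0.0539, 0.0997]
eef_rot: [-0.141, 0.636, 0.741, -0.164]
ft_force: [-0.9, -0.6, -7.0]
opening: 0.0255
gripper_force: 70.2
```

```bash
python3 look.py 3
```

```text
9.5667 tcp in seat mm [ 0.8165 -1.8213  0.547 ] rot left [-0.0214  0.0371  0.0244] F seat [ 0.499   2.1011 -6.7738]
scene 1406 x [-67.9529  72.9723] y [-17.4585 -14.835  -12.5386] z [ 2.877 82.582] n [ 0.0032 -1.      0.0011]
side 296 x [-77.6772  33.1701] y [-11.5416  -9.675    2.9639] z [ 6.971  79.6923] n [-0.0534 -0.9984 -0.0207]
```

Call:
step_arm --moves '[{"dx": 0.0, "dy": 0, "dz": -0.01, "rx": 0, "ry": 0, "rz": 0, "grip": 1}, {"dx": -0.01, "dy": 0, "dz": -0.02, "rx": 0, "ry": 0, "rz": 0, "grip": 1}, {"dx": -0.01, "dy": 0, "dz": -0.03, "rx": 0, "ry": 0, "rz": 0, "grip": 1}, {"dx": -0.02, "dy": 0, "dz": -0.035, "rx": 0, "ry": 0, "rz": 0, "grip": 1}, {"dx": -0.02, "dy": 0, "dz": -0.035, "rx": 0, "ry": 0, "rz": 0, "grip": 1}, {"dx": -0.02, "dy": 0, "dz": -0.035, "rx": 0, "ry": 0, "rz": 0, "grip": 1}, {"dx": -0.02, "dy": 0, "dz": -0.035, "rx": 0, "ry": 0, "rz": 0, "grip": 1}, {"dx": -0.02, "dy": 0, "dz": -0.035, "rx": 0, "ry": 0, "rz": 0, "grip": 1}, {"dx": -0.02, "dy": 0, "dz": -0.035, "rx": 0, "ry": 0, "rz": 0, "grip": 1}, {"dx": -0.02, "dy": 0, "dz": -0.035, "rx": 0, "ry": 0, "rz": 0, "grip": 1}]'

```text
clock: 10.5
eef_pos: [0.5261, -0.054, 0.0984]
eef_rot: [-0.141, 0.636, 0.741, -0.164]
ft_force: [-0.9, -0.8, -1.8]
opening: 0.0253
gripper_force: 70.4
```

Ledge contact: the load dropped from 7 N to 2 N. Next I'll slide back towards the ears.

Call:
step_arm --moves '[{"dx": 0.01, "dy": 0, "dz": -0.005, "rx": 0, "ry": 0, "rz": 0, "grip": 1}, {"dx": 0.02, "dy": 0, "dz": -0.01, "rx": 0, "ry": 0, "rz": 0, "grip": 1}, {"dx": 0.03, "dy": 0.005, "dz": -0.015, "rx": 0, "ry": 0, "rz": 0, "grip": 1}, {"dx": 0.04, "dy": 0.005, "dz": -0.02, "rx": 0, "ry": 0, "rz": 0, "grip": 1}, {"dx": 0.05, "dy": 0.008, "dz": -0.024, "rx": 0, "ry": 0, "rz": 0, "grip": 1}, {"dx": 0.05, "dy": 0.008, "dz": -0.024, "rx": 0, "ry": 0, "rz": 0, "grip": 1}, {"dx": 0.05, "dy": 0.008, "dz": -0.024, "rx": 0, "ry": 0, "rz": 0, "grip": 1}, {"dx": 0.05, "dy": 0.008, "dz": -0.024, "rx": 0, "ry": 0, "rz": 0, "grip": 1}, {"dx": 0.05, "dy": 0.008, "dz": -0.024, "rx": 0, "ry": 0, "rz": 0, "grip": 1}, {"dx": 0.05, "dy": 0.008, "dz": -0.024, "rx": 0, "ry": 0, "rz": 0, "grip": 1}]'

```text
clock: 11.33
eef_pos: [0.5262, -0.054, 0.0983]
eef_rot: [-0.142, 0.636, 0.741, -0.165]
ft_force: [-7.8, -0.4, 9.2]
opening: 0.0254
gripper_force: 71.6
```

```bash
python3 look.py 4
```

```text
11.3333 tcp in seat mm [ 0.7476 -1.7424 -0.9014] rot left [-0.0148 -0.1712  0.0514] F seat [ -0.7954 -10.9111   5.0424]
scene 1401 x [-67.9161  73.0636] y [-17.2748 -14.853  -12.5071] z [ 1.404  81.3377] n [ 0.0019 -1.     -0.0014]
side 300 x [-79.9922  32.2382] y [-11.6246  -9.895    2.9489] z [ 6.7281 78.7596] n [-0.0481 -0.9987 -0.0151]
```

Ear contact is confirmed: 11 N of resistance and no motion. Now release gently.

Call:
step_arm --moves '[{"dx": -0.03, "dy": 0, "dz": 0.015, "rx": 0, "ry": 0, "rz": 0, "grip": 1}, {"dx": -0.03, "dy": 0, "dz": 0.015, "rx": 0, "ry": 0, "rz": 0, "grip": 0.68}, {"dx": -0.03, "dy": 0, "dz": 0.015, "rx": 0, "ry": 0, "rz": 0, "grip": 0.65}, {"dx": -0.03, "dy": 0, "dz": 0.015, "rx": 0, "ry": 0, "rz": 0, "grip": 0.6}, {"dx": -0.03, "dy": 0, "dz": 0.015, "rx": 0, "ry": 0, "rz": 0, "grip": 0.55}, {"dx": -0.03, "dy": 0, "dz": 0.015, "rx": 0, "ry": 0, "rz": 0, "grip": 0.5}, {"dx": -0.03, "dy": 0, "dz": 0.015, "rx": 0, "ry": 0, "rz": 0, "grip": 0.45}, {"dx": -0.03, "dy": 0, "dz": 0.015, "rx": 0, "ry": 0, "rz": 0, "grip": 0.4}, {"dx": -0.03, "dy": 0, "dz": 0.015, "rx": 0, "ry": 0, "rz": 0, "grip": 0.4}, {"dx": -0.03, "dy": 0, "dz": 0.015, "rx": 0, "ry": 0, "rz": 0, "grip": 0.4}]' --grip_force 20

```text
clock: 12.27
eef_pos: [0.5269, -0.0536, 0.0979]
eef_rot: [-0.141, 0.636, 0.741, -0.164]
ft_force: [0.6, -0.6, -0.0]
opening: 0.0515
gripper_force: 0.0
```

```bash
python3 look.py 5
```

```text
12.2667 tcp in seat mm [ 0.4775 -0.8133 -0.9628] rot left [-0.0226  0.061   0.0165] F seat [0.6651 0.4163 0.1842]
scene 1401 x [-67.9168  73.0688] y [-17.4303 -14.9364 -12.4214] z [ 1.2068 81.5798] n [0.0006 1.     0.0037]
side 338 x [-79.145   30.6266] y [-11.6147 -10.1419   2.3017] z [ 7.8527 78.8621] n [-0.0418 -0.9991 -0.0079]
```

View pics/look5.png

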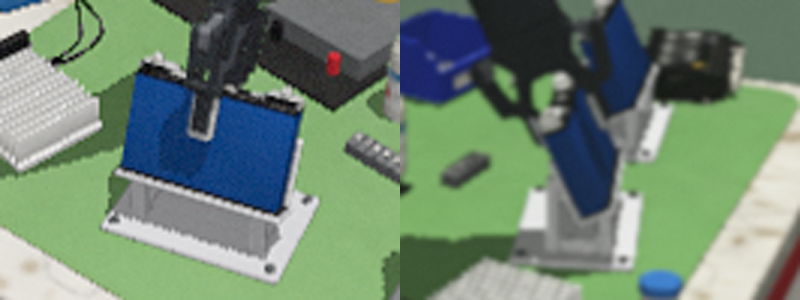

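The cell sits on the ledge against the ears and the fingers are clear on both sides. I'll retract along the lean.

Call:
step_arm --moves '[{"dx": 0.08, "dy": 0.01, "dz": 0.18, "rx": 0, "ry": 0, "rz": 0, "grip": 0.4}, {"dx": 0.19, "dy": 0.03, "dz": 0.41, "rx": 0, "ry": 0, "rz": 0, "grip": 0.4}, {"dx": 0.31, "dy": 0.05, "dz": 0.68, "rx": 0, "ry": 0, "rz": 0, "grip": 0.4}, {"dx": 0.44, "dy": 0.07, "dz": 0.95, "rx": 0, "ry": 0, "rz": 0, "grip": 0.4}, {"dx": 0.56, "dy": 0.09, "dz": 1.22, "rx": 0, "ry": 0, "rz": 0, "grip": 0.4}, {"dx": 0.69, "dy": 0.11, "dz": 1.5, "rx": 0, "ry": 0, "rz": 0, "grip": 0.4}, {"dx": 0.81, "dy": 0.13, "dz": 1.77, "rx": 0, "ry": 0, "rz": 0, "grip": 0.4}, {"dx": 0.94, "dy": 0.15, "dz": 2.04, "rx": 0, "ry": 0, "rz": 0, "grip": 0.4}, {"dx": 1.02, "dy": 0.16, "dz": 2.22, "rx": 0, "ry": 0, "rz": 0, "grip": 0.4}, {"dx": 1.04, "dy": 0.16, "dz": 2.27, "rx": 0, "ry": 0, "rz": 0, "grip": 0.4}]'

```text
clock: 13.2
eef_pos: [0.5699, -0.0471, 0.1905]
eef_rot: [-0.14, 0.636, 0.741, -0.163]
ft_force: [0.0, 0.3, -0.3]
opening: 0.0511
gripper_force: 0.0
```

```bash
python3 look.py 6
```

```text
13.2 tcp in seat mm [  0.5862  -0.6034 101.2875] rot left [-0.0301  0.2239  0.0014] F seat [-0.339   0.2098 -0.2845]
scene 1600 x [-68.1484  72.7935] y [-17.1764 -14.8227 -12.3945] z [ 1.1738 81.6089] n [0.0004 1.     0.0072]
side 380 x [-77.8003  39.2919] y [-11.6732 -10.3557   1.9604] z [ 7.2675 77.9185] n [0.0288 0.9996 0.0011]
```

View pics/look6.png

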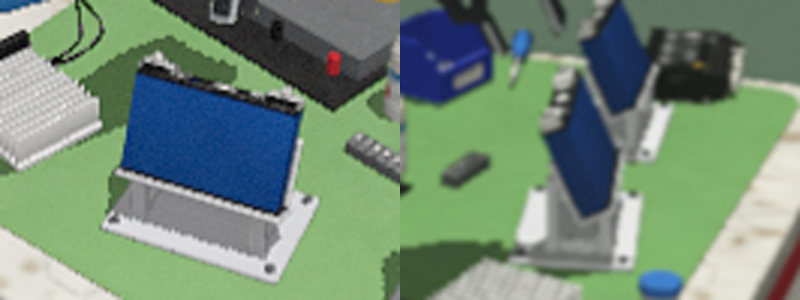

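The cell is seated, still, and leans parallel to the set cell. The gripper is well clear, so I'll hand the job in.

```bash
python3 -c "
from station import r
print(r.close_job())"
```

```text
the job is handed in; nothing more can be done
None
```

The cell is in the empty cradle, on the ledge and against both back ears, leaning like the other cell; it was released with the gripper clear, and the job was handed in at about 13 s (no verdict was returned).

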